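# Find the full button tin by its weight

## Robot

A 6-joint arm with a two-finger parallel gripper is mounted at the origin on the work surface. World frame = base frame: x ahead of the robot, y to its left, z up, the work surface at z = 0. Lengths are in m, angles in rad, forces in N, time in s.
With the tool pointing down it reaches from about 0.3 to 1 m from the base axis. Payload 5.1 kg.
Tool frame: the origin (TCP) lies midway between the tips of the shut fingers; the grasp point (between the pads) lies 19 mm behind it (grasp_offset is the distance from the TCP to the grasp point, in m); z points along the fingers, y is the line along which they close (so a half turn about z gives the same grasp; the last joint's range is limited). The gripper opens to 95 mm and grips with 3 to 60 N. Pads are 20 mm wide; open, the fingers measure 119 mm over their backs; the gripper's body (75 mm by 180 mm) begins 59 mm behind the grasp point.
Start: joints at [1.177, 0.124, 1.65, -0, 1.367, -0.083], TCP at [0.199, 0.619, 0.193] pointing down, gripper open.
Joint ranges: [-2.61, 2.61], [-1.02, 2.33], [0.03, 2.71], [-1.35, 4.49], [0.32, 2.68], [-2.91, 2.91]. Speed limits (rad/s): [2.57, 2.57, 3.14, 3.14, 3.14, 3.14].

## Interface

Orientations are given as a rotation vector (axis times angle).
In Python, from bench import * gives the robot as it stands.
- The arm moves only by the tool play_rows, never from a script. Its argument "motion" is one flat list of numbers, 6 for each row, row after row: the shift along the tool's x, y, z in units of 0.2 m (1.0 is 0.2 m), then the turn, a rotation vector about the tool's x, y, z in units of 8 degrees (1.0 is 8 degrees). In form: [dx, dy, dz, rx, ry, rz, dx, dy, dz, rx, ry, rz, ...]. A call has 1 to 5 rows; each row shifts and turns the commanded pose from where the row before left it, along the tool's axes as they then stand; what a row does not reach is not made up. A row lasts 1/10 s, in which the tool goes at most 50 mm and 8.59 degrees, less where a joint would pass 70% of its speed; a pose out of reach is approached as far as the arm can. A call with a number of a shift or a turn outside -1 to 1 is refused whole. A call with a gripper value outside its range is refused whole. "grip" is the opening in per cent of the stroke, from 0 (shut) to 100 (fully open), set as the call begins (left out, the last holds). The fingers move at their own pace and stop on an object; "force" is the grip in N (left out, the last holds). Time passes only in rows, so rows that do not move let the fingers close. It gives the time, the measured TCP pose, the force, the opening and the grip force at its end, in the units of the state.
- sense(): the state, without advancing time (a new reading comes with each control period).
- grab_frame(name): name is "side" or "top" or "wrist"; returns (picture, depth): 400x640x3 uint8, red, green, blue; 400x640 float32, m along the optical axis (not along the pixel's ray), 0 where there is no reading.
- camera_params(name): a dict with "fx", "fy", "cx", "cy" (pixels), "dist" ([k1, k2, p1, p2, k3] as OpenCV has them; the pictures are not rectified), "view" (4x4, takes a point from world to camera coordinates). Camera axes: x right, y up, looking along -z (the intrinsics and any distortion apply to the point x, -y, -z); pixel columns grow to the right and rows downward; lengths in m; the calibration is good to about 2 mm. A picture is of the moment at which its call begins: read the wrist's pose just before it. camera_params takes no time and is no camera call; for the wrist camera it gives the pose at the moment of the call.
- close_job(): hands the job in; it is judged then, once.
The state is a dict: "time": time; "joint_pos": joint angles; "dq": joint speeds; "tau": joint torques, N m; "tcp_pos": TCP position; "tool_rot": TCP orientation; "ft_force": force on the tool from outside, world axes, zero at the start; "moment": the same for the moment, N m; "gripper_width": opening from 0.0 (shut) to 1.0 (fully open); "gripper_force": force on a finger pad.
Only numpy, scipy, OpenCV 4.12 (cv2) and the standard library are available. Lean on these libraries where they do the work, as an engineer would, in place of code of your own. Each camera call takes 0.05 s, during which the arm holds its last target. There are 200 camera calls.

## Task

Heft the three identical button tins one at a time, first the one on the green coaster, then the orange, then the purple: lift each several centimetres, upright, and stand it back on its coaster before taking the next. Then hold up the heaviest, upright and still, about 20 cm above the table, and finish while still holding it (if it is the last one hefted, simply keep hold of it), with the other two standing on their coasters. Leave the spool, the pot and the needle case alone.

Things in the scene. Friction and masses are not known exactly. Their poses are not given: they have to be found in the camera images.
- tin_a_mid (a point): One of three closed tins that look exactly alike: round, upright, sky blue with small painted flowers, red lid that does not come off; 62 mm diameter, 76 mm tall, straight sided. They weigh between 0.13 and 0.61 kg, and any two differ by at least 0.1 kg; which is the heaviest changes from run to run and does not show. Point: centre of the tin, half-way up (38 mm above its underside); z up along its axis.
- tin_b_mid (a point): One of three closed tins that look exactly alike: round, upright, sky blue with small painted flowers, red lid that does not come off; 62 mm diameter, 76 mm tall, straight sided. They weigh between 0.13 and 0.61 kg, and any two differ by at least 0.1 kg; which is the heaviest changes from run to run and does not show. Point: centre of the tin, half-way up (38 mm above its underside); z up along its axis.
- tin_c_mid (a point): One of three closed tins that look exactly alike: round, upright, sky blue with small painted flowers, red lid that does not come off; 62 mm diameter, 76 mm tall, straight sided. They weigh between 0.13 and 0.61 kg, and any two differ by at least 0.1 kg; which is the heaviest changes from run to run and does not show. Point: centre of the tin, half-way up (38 mm above its underside); z up along its axis.
- coaster_green_top (a point): Centre of the top face of the green coaster: flat round disc, 104 mm diameter, 6 mm thick, fixed to the table; one tin stands on its middle. z up.
- coaster_orange_top (a point): Centre of the top face of the orange coaster: flat round disc, 104 mm diameter, 6 mm thick, fixed to the table; one tin stands on its middle. z up.
- coaster_purple_top (a point): Centre of the top face of the purple coaster: flat round disc, 104 mm diameter, 6 mm thick, fixed to the table; one tin stands on its middle. z up.
- spool_mid (a point): Wooden spool of violet thread standing upright, 32 mm diameter, 45 mm tall; point at its centre. To be left alone.
- button_pot: Shallow closed white ceramic pot, 68 mm diameter, 26 mm tall; origin at the centre of its underside. To be left alone.
- needle_case: Red plastic needle case lying flat, 90 x 34 x 22 mm (x along its length); origin at the centre of its underside. To be left alone.
Not all that is in view belongs to the job. Leave any yellow look-alike of the part that bears tin_a_mid alone.

How it is judged:
On the way, in this order (a step that is already met when the one before it is completed fails the run):
1. the tin from the green coaster is held at least 20 mm clear of it while the other two stand on their coasters (((height (world z) of tin_a_mid above 0.065 m and contact force between tin_a and the fingers above 0.5 N) or (height (world z) of tin_b_mid above 0.065 m and contact force between tin_b and the fingers above 0.5 N) or (height (world z) of tin_c_mid above 0.065 m and contact force between tin_c and the fingers above 0.5 N)) and ((horizontal distance between tin_a_mid and coaster_orange_top below 0.045 m and height (world z) of tin_a_mid below 0.056 m) or (horizontal distance between tin_b_mid and coaster_orange_top below 0.045 m and height (world z) of tin_b_mid below 0.056 m) or (horizontal distance between tin_c_mid and coaster_orange_top below 0.045 m and height (world z) of tin_c_mid below 0.056 m)) and ((horizontal distance between tin_a_mid and coaster_purple_top below 0.045 m and height (world z) of tin_a_mid below 0.056 m) or (horizontal distance between tin_b_mid and coaster_purple_top below 0.045 m and height (world z) of tin_b_mid below 0.056 m) or (horizontal distance between tin_c_mid and coaster_purple_top below 0.045 m and height (world z) of tin_c_mid below 0.056 m))), for 0.2 s.
2. the tin from the orange coaster is held at least 20 mm clear of it while the other two stand on their coasters (((height (world z) of tin_a_mid above 0.065 m and contact force between tin_a and the fingers above 0.5 N) or (height (world z) of tin_b_mid above 0.065 m and contact force between tin_b and the fingers above 0.5 N) or (height (world z) of tin_c_mid above 0.065 m and contact force between tin_c and the fingers above 0.5 N)) and ((horizontal distance between tin_a_mid and coaster_green_top below 0.045 m and height (world z) of tin_a_mid below 0.056 m) or (horizontal distance between tin_b_mid and coaster_green_top below 0.045 m and height (world z) of tin_b_mid below 0.056 m) or (horizontal distance between tin_c_mid and coaster_green_top below 0.045 m and height (world z) of tin_c_mid below 0.056 m)) and ((horizontal distance between tin_a_mid and coaster_purple_top below 0.045 m and height (world z) of tin_a_mid below 0.056 m) or (horizontal distance between tin_b_mid and coaster_purple_top below 0.045 m and height (world z) of tin_b_mid below 0.056 m) or (horizontal distance between tin_c_mid and coaster_purple_top below 0.045 m and height (world z) of tin_c_mid below 0.056 m))), for 0.2 s.
3. the tin from the purple coaster is held at least 20 mm clear of it while the other two stand on their coasters (((height (world z) of tin_a_mid above 0.065 m and contact force between tin_a and the fingers above 0.5 N) or (height (world z) of tin_b_mid above 0.065 m and contact force between tin_b and the fingers above 0.5 N) or (height (world z) of tin_c_mid above 0.065 m and contact force between tin_c and the fingers above 0.5 N)) and ((horizontal distance between tin_a_mid and coaster_green_top below 0.045 m and height (world z) of tin_a_mid below 0.056 m) or (horizontal distance between tin_b_mid and coaster_green_top below 0.045 m and height (world z) of tin_b_mid below 0.056 m) or (horizontal distance between tin_c_mid and coaster_green_top below 0.045 m and height (world z) of tin_c_mid below 0.056 m)) and ((horizontal distance between tin_a_mid and coaster_orange_top below 0.045 m and height (world z) of tin_a_mid below 0.056 m) or (horizontal distance between tin_b_mid and coaster_orange_top below 0.045 m and height (world z) of tin_b_mid below 0.056 m) or (horizontal distance between tin_c_mid and coaster_orange_top below 0.045 m and height (world z) of tin_c_mid below 0.056 m))), for 0.2 s.
At the end, for the whole second after the job is handed in: The heaviest tin (no coaster left carrying over 4 N) is held in the fingers, its centre over 140 mm above the table, within 0.4 rad of upright, still (under 0.05 m/s); the other two stand upright and at rest, not in the fingers, within 45 mm of a coaster's centre ((((height (world z) of tin_a_mid above 0.14 m and contact force between tin_a and the fingers above 0.5 N) and angle between tin_a_mid's own z axis and vertical below 0.4 rad and linear speed of tin_a below 0.05 m/s and ((horizontal distance between tin_b_mid and coaster_green_top below 0.045 m and height (world z) of tin_b_mid below 0.056 m) or (horizontal distance between tin_b_mid and coaster_orange_top below 0.045 m and height (world z) of tin_b_mid below 0.056 m) or (horizontal distance between tin_b_mid and coaster_purple_top below 0.045 m and height (world z) of tin_b_mid below 0.056 m)) and angle between each of tin_b_mid, tin_c_mid's own z axis and vertical below 0.15 rad and linear speed of each of tin_b, tin_c below 0.03 m/s and contact force between each of tin_b, tin_c and the fingers below 0.3 N and ((horizontal distance between tin_c_mid and coaster_green_top below 0.045 m and height (world z) of tin_c_mid below 0.056 m) or (horizontal distance between tin_c_mid and coaster_orange_top below 0.045 m and height (world z) of tin_c_mid below 0.056 m) or (horizontal distance between tin_c_mid and coaster_purple_top below 0.045 m and height (world z) of tin_c_mid below 0.056 m))) or ((height (world z) of tin_b_mid above 0.14 m and contact force between tin_b and the fingers above 0.5 N) and angle between tin_b_mid's own z axis and vertical below 0.4 rad and linear speed of tin_b below 0.05 m/s and ((horizontal distance between tin_a_mid and coaster_green_top below 0.045 m and height (world z) of tin_a_mid below 0.056 m) or (horizontal distance between tin_a_mid and coaster_orange_top below 0.045 m and height (world z) of tin_a_mid below 0.056 m) or (horizontal distance between tin_a_mid and coaster_purple_top below 0.045 m and height (world z) of tin_a_mid below 0.056 m)) and angle between each of tin_a_mid, tin_c_mid's own z axis and vertical below 0.15 rad and linear speed of each of tin_a, tin_c below 0.03 m/s and contact force between each of tin_a, tin_c and the fingers below 0.3 N and ((horizontal distance between tin_c_mid and coaster_green_top below 0.045 m and height (world z) of tin_c_mid below 0.056 m) or (horizontal distance between tin_c_mid and coaster_orange_top below 0.045 m and height (world z) of tin_c_mid below 0.056 m) or (horizontal distance between tin_c_mid and coaster_purple_top below 0.045 m and height (world z) of tin_c_mid below 0.056 m))) or ((height (world z) of tin_c_mid above 0.14 m and contact force between tin_c and the fingers above 0.5 N) and angle between tin_c_mid's own z axis and vertical below 0.4 rad and linear speed of tin_c below 0.05 m/s and ((horizontal distance between tin_a_mid and coaster_green_top below 0.045 m and height (world z) of tin_a_mid below 0.056 m) or (horizontal distance between tin_a_mid and coaster_orange_top below 0.045 m and height (world z) of tin_a_mid below 0.056 m) or (horizontal distance between tin_a_mid and coaster_purple_top below 0.045 m and height (world z) of tin_a_mid below 0.056 m)) and angle between each of tin_a_mid, tin_b_mid's own z axis and vertical below 0.15 rad and linear speed of each of tin_a, tin_b below 0.03 m/s and contact force between each of tin_a, tin_b and the fingers below 0.3 N and ((horizontal distance between tin_b_mid and coaster_green_top below 0.045 m and height (world z) of tin_b_mid below 0.056 m) or (horizontal distance between tin_b_mid and coaster_orange_top below 0.045 m and height (world z) of tin_b_mid below 0.056 m) or (horizontal distance between tin_b_mid and coaster_purple_top below 0.045 m and height (world z) of tin_b_mid below 0.056 m)))) and contact force between each of tin_a, tin_b, tin_c and coaster_green below 4 N and contact force between each of tin_a, tin_b, tin_c and coaster_orange below 4 N and contact force between each of tin_a, tin_b, tin_c and coaster_purple below 4 N); the arm keeps its last pose, push and grip.
It fails at once if a tin is tipped by more than 0.7 rad (angle between any of tin_a_mid, tin_b_mid, tin_c_mid's own z axis and vertical above 0.7 rad).
It fails at once if the spool, the pot or the needle case is moved by more than 30 mm (distance of any of spool_mid, button_pot, needle_case from where it was at the start of the episode above 0.03 m).
It also fails if it takes over 72 s, if anything falls off the work surface, if the arm or the gripper's body presses on something with over 40 N, if the wrist force passes 120 N, or if a joint passes its speed limit or range.

## Working session

There is one attempt and no reset: what is moved stays moved. The work goes in short steps, Python scripts to look and compute and a tool call to move; the robot and the scene stay as the last step left them, time stands still between calls to the robot, and variables do not carry over. Pictures are saved under pics/ and viewed, at most 10 in all, crops included, and the job is handed in when it is done.

Besides the shell and the picture viewer there is one more tool, called after "Emit:" in YAML: its name, and indented under it one key for each argument. play_rows: Moves the arm, as the interface text tells. Its arguments: {"type":"object","properties":{"motion":{"type":"array","items":{"type":"number"}},"grip":{"type":"number"},"force":{"type":"number"}},"required":["motion"]}

```bash
mkdir -p pics
cat > h.py <<'E'
from bench import *
import numpy as np, cv2
from scipy.spatial.transform import Rotation as R
def unproj(p,u,v,d):
    K=np.array([[p['fx'],0,p['cx']],[0,p['fy'],p['cy']],[0,0,1.]])
    q=cv2.undistortPoints(np.array([[[u,v]]],float),K,np.array(p['dist'],float))[0,0]
    c=np.array([q[0]*d,-q[1]*d,-d,1]); return (np.linalg.inv(np.array(p['view']))@c)[:3]
E
python3 - <<'E'
from h import *
s=sense();print(s)
for n in ('top','side'):
    p=camera_params(n);im,d=grab_frame(n)
    cv2.imwrite(f'pics/{n}0.png',im[:,:,::-1]);np.savez(f'{n}0.npz',im=im,d=d)
    print(n,p['fx'],np.linalg.inv(np.array(p['view'])).round(2).tolist())
E
```

```text
{'time': 0.0, 'joint_pos': array([ 1.17740672e+00,  1.24525568e-01,  1.65167576e+00, -3.07981094e-05,
        1.36746326e+00, -8.25778847e-02]), 'dq': array([-8.54816130e-04, -4.36936189e-05,  6.03435853e-04,  1.23556005e-03,
       -1.12165720e-03,  1.02812959e-03]), 'tau': array([ 2.33992025e-03, -4.17603850e+01, -3.59936464e+01,  7.76429311e-02,
        4.91998054e-02, -1.71330780e-04]), 'tcp_pos': array([0.19855135, 0.61821647, 0.1915728 ]), 'tool_rot': array([-0.4861781 , -3.103279  ,  0.00317356]), 'ft_force': array([-0.20689926, -0.37679255, -0.28435509]), 'moment': array([ 0.00306503, -0.0131565 , -0.00952854]), 'gripper_force': 0.0, 'gripper_width': 0.9969263038063115}
top 418.986085316956 [[0.02, 1.0, -0.05, 0.53], [-1.0, 0.02, -0.0, -0.09], [0.0, 0.05, 1.0, 1.25], [0.0, 0.0, 0.0, 1.0]]
side 468.0723084245049 [[0.96, 0.16, -0.21, 0.35], [-0.27, 0.63, -0.73, -0.88], [0.02, 0.76, 0.65, 0.77], [0.0, 0.0, 0.0, 1.0]]
```

View pics/top0.png

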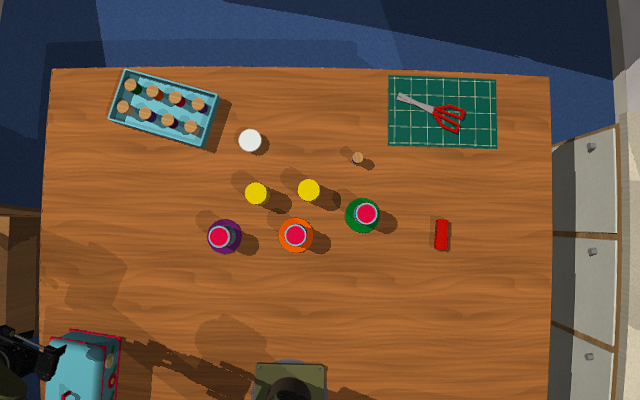

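View pics/side0.png

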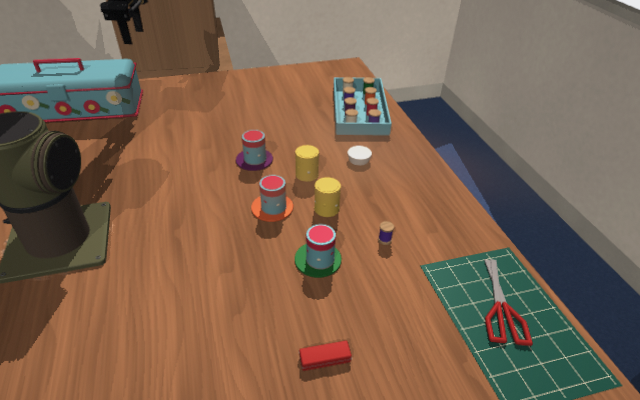

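The top view shows three red-lidded tins: on green at (366,213), orange at (295,235) and purple at (219,237). Things I could take for them are the yellow tins (256,193) and (308,189), the white pot (250,140), the needle case (442,235) and the spool (358,157). The side view agrees: tins at (320,240), (272,190) and (254,145).

Run:
```python
from h import *
f=np.load('top0.npz');im,d=f['im'],f['d'];p=camera_params('top')
for n,(u,v) in dict(green=(366,213),orange=(295,235),purple=(219,237),yel1=(256,193),yel2=(308,189),pot=(250,140),spool=(358,157),case=(442,235)).items():
    c0=im[v,u].astype(int);y,x=np.mgrid[v-14:v+15,u-14:u+15]
    m=(np.abs(im[v-14:v+15,u-14:u+15].astype(int)-c0).sum(2)<70)
    uu,vv=x[m].mean(),y[m].mean();dd=np.median(d[v-14:v+15,u-14:u+15][m])
    print(n,(round(uu,1),round(vv,1)),m.sum(),unproj(p,uu,vv,dd).round(4))
c=np.vstack([cv2.resize(im[160:270,180:400],None,fx=3,fy=3,interpolation=cv2.INTER_CUBIC)])
cv2.imwrite('pics/crop.png',c[:,:,::-1])
r=R.from_rotvec(sense()['tool_rot']).as_matrix();print(r.round(3))
```

```text
green (np.float64(366.0), np.float64(213.1)) 247 [ 0.5542 -0.2089  0.0837]
orange (np.float64(295.0), np.float64(234.8)) 250 [ 0.4899 -0.0125  0.0838]
purple (np.float64(218.4), np.float64(236.2)) 236 [0.4808 0.2019 0.0839]
yel1 (np.float64(255.2), np.float64(192.9)) 365 [0.6046 0.1027 0.0776]
yel2 (np.float64(308.1), np.float64(189.6)) 370 [ 0.617  -0.046   0.0775]
pot (np.float64(249.5), np.float64(139.8)) 368 [0.7648 0.1329 0.0273]
spool (np.float64(356.4), np.float64(158.9)) 375 [ 0.7177 -0.1861  0.0022]
case (np.float64(441.5), np.float64(234.7)) 314 [ 0.4962 -0.4403  0.0223]
[[-0.952  0.306 -0.001]
 [ 0.306  0.952 -0.002]
 [ 0.    -0.002 -1.   ]]
```

View pics/crop.png

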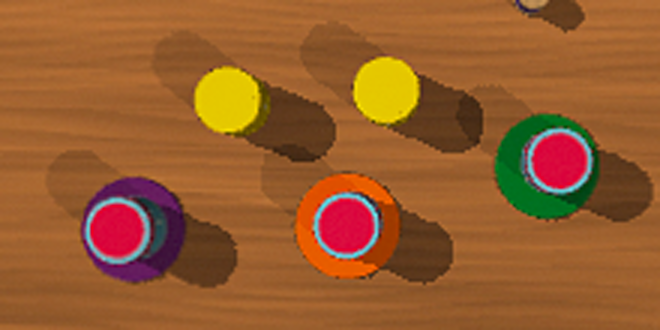

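Emit:
play_rows:
  motion: [0,0,0,0,0,-0.74,0,0,0,0,0,-0.74,0,0,0,0,0,-0.74]
  grip: 100
  force: 30

```text
time: 0.4
tcp_pos: [0.1986, 0.6185, 0.1921]
tool_rot: [0.005, -3.141, 0.002]
ft_force: [-0.5, -0.8, 0.4]
gripper_width: 0.998
gripper_force: 0.0
```

Emit:
play_rows:
  motion: [-0.089,-0.207,0,0,0,0,-0.089,-0.207,0,0,0,0,-0.089,-0.207,0,0,0,0,-0.089,-0.207,0,0,0,0,-0.089,-0.207,0,0,0,0]

```text
time: 0.9
tcp_pos: [0.2878, 0.4099, 0.1923]
tool_rot: [-0.0, -3.141, 0.001]
ft_force: [-0.1, 0.3, -0.1]
gripper_width: 1.002
gripper_force: 0.0
```

Emit:
play_rows:
  motion: [-0.089,-0.207,0,0,0,0,-0.089,-0.207,0,0,0,0,-0.089,-0.207,0,0,0,0,-0.089,-0.207,0,0,0,0,-0.089,-0.207,0,0,0,0]

```text
time: 1.4
tcp_pos: [0.3765, 0.2029, 0.1925]
tool_rot: [0.001, 3.142, 0.0]
ft_force: [0.9, 1.5, 0.1]
gripper_width: 1.002
gripper_force: 0.0
```

Emit:
play_rows:
  motion: [-0.089,-0.207,0,0,0,0,-0.089,-0.207,0,0,0,0,-0.089,-0.207,0,0,0,0,-0.089,-0.207,0,0,0,0,-0.089,-0.207,0,0,0,0]

```text
time: 1.9
tcp_pos: [0.4654, -0.0042, 0.1926]
tool_rot: [-0.002, -3.142, -0.0]
ft_force: [1.0, 1.7, -0.5]
gripper_width: 0.999
gripper_force: 0.0
```

Emit:
play_rows:
  motion: [-0.088,-0.207,0,0,0,0,-0.088,-0.207,0,0,0,0,-0.088,-0.207,0,0,0,0,-0.088,-0.207,0,0,0,0,0,0,0,0,0,0]

```text
time: 2.4
tcp_pos: [0.5362, -0.1721, 0.1919]
tool_rot: [-0.009, -3.14, 0.001]
ft_force: [-0.1, 0.8, 0.5]
gripper_width: 1.0
gripper_force: 0.0
```

Emit:
play_rows:
  motion: [-0.09,-0.185,0,0,0,0,0,0,0,0,0,0]

```text
time: 2.6
tcp_pos: [0.5539, -0.2071, 0.1919]
tool_rot: [-0.005, -3.141, 0.0]
ft_force: [-0.1, 0.2, 0.2]
gripper_width: 1.001
gripper_force: 0.0
```

Run:
```python
from h import *
print(sense()['tcp_pos'])
p=camera_params('wrist');im,d=grab_frame('wrist');cv2.imwrite('pics/w1.png',im[:,:,::-1])
h=cv2.cvtColor(im,cv2.COLOR_RGB2HSV)
m=((h[...,0]>168)|(h[...,0]<6))&(h[...,1]>180)&(h[...,2]>90)
n,l,s,c=cv2.connectedComponentsWithStats(m.astype(np.uint8))
for i in range(1,n):
    if s[i,4]>200: print(s[i],c[i],unproj(p,*c[i],np.median(d[l==i])))
```

```text
[ 0.5538935  -0.20713861  0.19188453]
[  88   83   38   82 2543] [107.05544632 122.68698388] [ 0.49440879 -0.43941422  0.01979533]
[122  85  10  77 285] [126.39649123 122.23859649] [ 0.49490043 -0.42555896  0.00520703]
[484  84  38  65 486] [493.49176955 115.37860082] [ 0.48745029 -0.04005009  0.07106071]
[ 499   90   54   56 2334] [525.74721508 117.56341045] [ 0.48885471 -0.01445195  0.08081566]
[ 287  160   53   52 2177] [312.8373909  185.51630684] [ 0.55254374 -0.2105878   0.08089218]
```

View pics/w1.png

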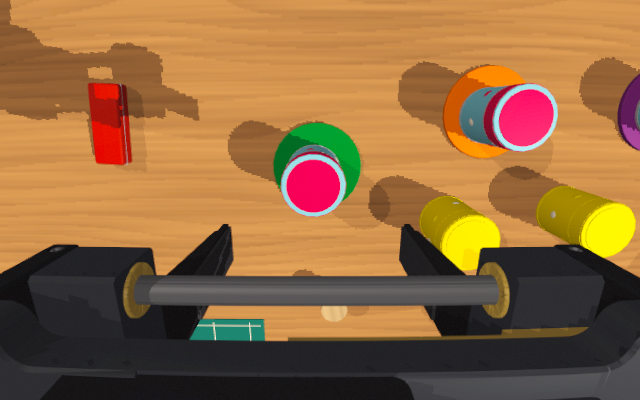

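The wrist view shows the green-coaster tin at (313,185), centred between the open fingers. Next I go down and grip.

Emit:
play_rows:
  motion: [0,-0.01,0.18,0,0,0,0,0,0.18,0,0,0,0,0,0.18,0,0,0,0,0,0.14,0,0,0,0,0,0.08,0,0,0]

```text
time: 3.15
tcp_pos: [0.5513, -0.2046, 0.0379]
tool_rot: [0.0, -3.137, -0.004]
ft_force: [-1.0, 0.0, 0.2]
gripper_width: 0.998
gripper_force: 0.0
```

Emit:
play_rows:
  motion: [0,0,0.03,0,0,0,0,0,0,0,0,0,0,0,0,0,0,0]

```text
time: 3.45
tcp_pos: [0.5547, -0.2074, 0.0367]
tool_rot: [0.001, 3.139, -0.002]
ft_force: [0.5, 0.3, -0.8]
gripper_width: 1.0
gripper_force: 0.0
```

Emit:
play_rows:
  motion: [0,0,0,0,0,0,0,0,0,0,0,0,0,0,0,0,0,0,0,0,0,0,0,0,0,0,0,0,0,0]
  grip: 0
  force: 35

```text
time: 3.95
tcp_pos: [0.5541, -0.2083, 0.0356]
tool_rot: [0.001, 3.14, -0.004]
ft_force: [-0.7, -4.2, 2.0]
gripper_width: 0.649
gripper_force: 35.0
```

Emit:
play_rows:
  motion: [0,0,-0.05,0,0,0,0,0,-0.09,0,0,0,0,0,-0.09,0,0,0,0,0,-0.09,0,0,0,0,0,-0.03,0,0,0]

```text
time: 4.45
tcp_pos: [0.5539, -0.2069, 0.1063]
tool_rot: [0.001, 3.14, -0.0]
ft_force: [-0.7, -0.8, -3.6]
gripper_width: 0.65
gripper_force: 35.0
```

Emit:
play_rows:
  motion: [0,0,0,0,0,0,0,0,0,0,0,0,0,0,0,0,0,0,0,0,0,0,0,0,0,0,0,0,0,0]

```text
time: 4.95
tcp_pos: [0.5531, -0.2068, 0.104]
tool_rot: [-0.001, -3.14, -0.001]
ft_force: [0.3, -0.2, -5.0]
gripper_width: 0.649
gripper_force: 35.0
```

```bash
cat > weigh.py <<'E'
from h import *
F=[];T=[]
for i in range(12):
    s=sense();F.append(s['ft_force']);T.append(s['tau']);grab_frame('side')
print('t',s['time'],'tcp',s['tcp_pos'].round(4),'F',np.mean(F,0).round(2),'sd',np.std(F,0).round(2),'tau',np.mean(T,0).round(3),'w',s['gripper_width'],s['gripper_force'])
E
python3 weigh.py
```

```text
t 5.5 tcp [ 0.5535 -0.2071  0.1049] F [ 0.02  0.16 -5.3 ] sd [0.21 0.52 0.32] tau [ 1.0000e-03 -3.9904e+01 -3.6696e+01 -6.7000e-02  6.7000e-02  0.0000e+00] w 0.6489155930778002 34.98246610164642
```

Emit:
play_rows:
  motion: [0,0,0.1,0,0,0,0,0,0.1,0,0,0,0,0,0.08,0,0,0,0,0,0.04,0,0,0,0,0,0.015,0,0,0]

```text
time: 6.05
tcp_pos: [0.5528, -0.2067, 0.0366]
tool_rot: [-0.001, -3.14, -0.001]
ft_force: [-0.3, -0.3, -5.2]
gripper_width: 0.65
gripper_force: 35.0
```

Emit:
play_rows:
  motion: [0,0,0.005,0,0,0,0,0,0,0,0,0,0,0,0,0,0,0]

```text
time: 6.35
tcp_pos: [0.5543, -0.2074, 0.0379]
tool_rot: [0.001, 3.14, -0.001]
ft_force: [0.7, -0.6, -4.4]
gripper_width: 0.649
gripper_force: 35.0
```

Emit:
play_rows:
  motion: [0,0,0.005,0,0,0,0,0,0.005,0,0,0,0,0,0,0,0,0]

```text
time: 6.65
tcp_pos: [0.554, -0.2073, 0.0356]
tool_rot: [0.001, 3.141, -0.001]
ft_force: [-0.6, -0.2, -1.3]
gripper_width: 0.647
gripper_force: 35.0
```

Emit:
play_rows:
  motion: [0,0,0,0,0,0,0,0,0,0,0,0,0,0,0,0,0,0,0,0,0,0,0,0,0,0,0,0,0,0]
  grip: 100

```text
time: 7.15
tcp_pos: [0.5537, -0.2071, 0.0351]
tool_rot: [0.001, 3.141, -0.0]
ft_force: [-0.8, 0.2, 0.0]
gripper_width: 0.978
gripper_force: 0.0
```

Emit:
play_rows:
  motion: [0,0,-0.1,0,0,0,0,0,-0.15,0,0,0,0,0,-0.15,0,0,0,0,0,-0.15,0,0,0,0,0,-0.05,0,0,0]

```text
time: 7.65
tcp_pos: [0.5555, -0.208, 0.159]
tool_rot: [0.001, 3.136, -0.004]
ft_force: [0.0, -0.2, -0.5]
gripper_width: 0.999
gripper_force: 0.0
```

Run:
```python
from h import *
print(sense()['tcp_pos'],sense()['ft_force'])
p=camera_params('wrist');im,d=grab_frame('wrist');cv2.imwrite('pics/w2.png',im[:,:,::-1])
```

```text
[ 0.55547364 -0.20798668  0.15904504] [ 0.03841446 -0.21485171 -0.54906482]
```

View pics/w2.png

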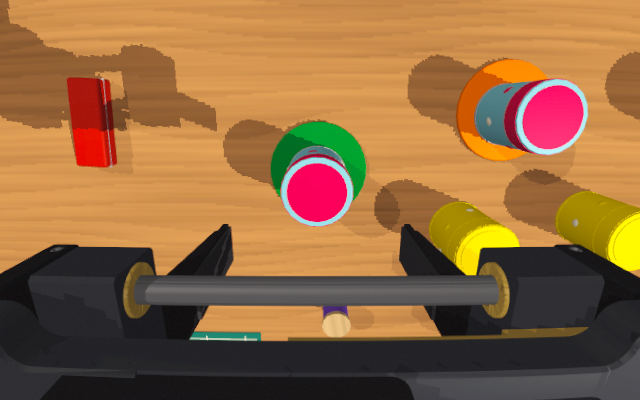

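The green-coaster tin stands upright on its coaster again at (316,190). Next is the orange one.

Emit:
play_rows:
  motion: [0.064,0.194,0,0,0,0,0.064,0.194,0,0,0,0,0.064,0.194,0,0,0,0,0.064,0.194,0,0,0,0,0.064,0.194,0,0,0,0]

```text
time: 8.2
tcp_pos: [0.488, -0.0115, 0.1528]
tool_rot: [-0.002, -3.139, -0.001]
ft_force: [0.3, 1.0, -0.5]
gripper_width: 1.001
gripper_force: 0.0
```

Emit:
play_rows:
  motion: [0,0,0,0,0,0,0,0,0,0,0,0]

```text
time: 8.4
tcp_pos: [0.4889, -0.0124, 0.1534]
tool_rot: [0.002, -3.14, 0.0]
ft_force: [-0.4, 0.0, 0.1]
gripper_width: 1.001
gripper_force: 0.0
```

```bash
cat > look.py <<'E'
from h import *
print(sense()['tcp_pos'],R.from_rotvec(sense()['tool_rot']).as_matrix()[0].round(3))
p=camera_params('wrist');im,d=grab_frame('wrist')
h=cv2.cvtColor(im,cv2.COLOR_RGB2HSV)
m=((h[...,0]>168)|(h[...,0]<6))&(h[...,1]>180)&(h[...,2]>90)
n,l,s,c=cv2.connectedComponentsWithStats(m.astype(np.uint8))
for i in range(1,n):
    if s[i,4]>800: print(c[i].round(),unproj(p,*c[i],np.median(d[l==i])).round(4))
E
python3 look.py
```

```text
[ 0.48885032 -0.01242049  0.15340426] [-1.    -0.001 -0.002]
[564. 179.] [0.4724 0.1977 0.0809]
[315. 197.] [ 0.4883 -0.014   0.0809]
```

Aligned. Down 0.118 m to z ≈ 0.035, then grip and lift.

Emit:
play_rows:
  motion: [0,-0.005,0.13,0,0,0,0,0,0.16,0,0,0,0,0,0.16,0,0,0,0,0,0.1,0,0,0,0,0,0.04,0,0,0]

```text
time: 8.95
tcp_pos: [0.4877, -0.015, 0.0336]
tool_rot: [-0.004, -3.136, -0.001]
ft_force: [0.7, -0.4, 0.7]
gripper_width: 1.0
gripper_force: 0.0
```

Emit:
play_rows:
  motion: [0,0,0,0,0,0,0,0,0,0,0,0]

```text
time: 9.15
tcp_pos: [0.4906, -0.0147, 0.0377]
tool_rot: [0.003, 3.14, -0.0]
ft_force: [0.2, -0.1, 0.2]
gripper_width: 1.0
gripper_force: 0.0
```

Emit:
play_rows:
  motion: [0,0,0,0,0,0,0,0,0,0,0,0,0,0,0,0,0,0,0,0,0,0,0,0,0,0,0,0,0,0]
  grip: 0
  force: 35

```text
time: 9.65
tcp_pos: [0.4898, -0.0139, 0.0371]
tool_rot: [0.001, 3.141, 0.0]
ft_force: [-0.3, 0.1, 1.6]
gripper_width: 0.645
gripper_force: 35.0
```

Emit:
play_rows:
  motion: [0,0,-0.05,0,0,0,0,0,-0.09,0,0,0,0,0,-0.09,0,0,0,0,0,-0.09,0,0,0,0,0,-0.03,0,0,0]

```text
time: 10.15
tcp_pos: [0.491, -0.0142, 0.1094]
tool_rot: [0.001, 3.138, -0.001]
ft_force: [0.6, -1.2, -1.2]
gripper_width: 0.647
gripper_force: 35.0
```

Emit:
play_rows:
  motion: [0,0,0,0,0,0,0,0,0,0,0,0,0,0,0,0,0,0,0,0,0,0,0,0,0,0,0,0,0,0]

```text
time: 10.65
tcp_pos: [0.4892, -0.0139, 0.1061]
tool_rot: [-0.001, -3.14, -0.0]
ft_force: [0.6, -0.4, -1.8]
gripper_width: 0.648
gripper_force: 35.0
```

```bash
python3 weigh.py
```

```text
t 11.2 tcp [ 0.4897 -0.014   0.1069] F [ 0.25 -0.16 -1.45] sd [0.36 0.27 0.46] tau [  0.    -27.144 -34.947  -0.044   0.081   0.   ] w 0.6467617614262764 34.99919593334198
```

Orange is about 1.5 N, against 5.3 N for green. I set it back on its coaster.

Emit:
play_rows:
  motion: [0,0,0.1,0,0,0,0,0,0.1,0,0,0,0,0,0.08,0,0,0,0,0,0.04,0,0,0,0,0,0.015,0,0,0]

```text
time: 11.75
tcp_pos: [0.4891, -0.0139, 0.039]
tool_rot: [-0.001, -3.14, -0.0]
ft_force: [0.1, 0.4, -1.4]
gripper_width: 0.65
gripper_force: 35.0
```

Emit:
play_rows:
  motion: [0,0,0.01,0,0,0,0,0,0.005,0,0,0,0,0,0,0,0,0,0,0,0,0,0,0]

```text
time: 12.15
tcp_pos: [0.4902, -0.0141, 0.0375]
tool_rot: [0.001, 3.14, -0.0]
ft_force: [-0.3, -0.9, -2.1]
gripper_width: 0.647
gripper_force: 35.0
```

Emit:
play_rows:
  motion: [0,0,0.004,0,0,0,0,0,0,0,0,0]

```text
time: 12.35
tcp_pos: [0.4903, -0.0141, 0.0371]
tool_rot: [0.001, 3.14, -0.0]
ft_force: [-1.0, 0.2, 4.4]
gripper_width: 0.645
gripper_force: 35.0
```

Emit:
play_rows:
  motion: [0,0,0,0,0,0,0,0,0,0,0,0,0,0,0,0,0,0,0,0,0,0,0,0,0,0,0,0,0,0]
  grip: 100

```text
time: 12.85
tcp_pos: [0.4896, -0.014, 0.0359]
tool_rot: [-0.001, -3.141, 0.0]
ft_force: [0.2, 0.3, -0.4]
gripper_width: 0.983
gripper_force: 0.0
```

Emit:
play_rows:
  motion: [0,0,-0.1,0,0,0,0,0,-0.15,0,0,0,0,0,-0.15,0,0,0,0,0,-0.15,0,0,0,0,0,-0.05,0,0,0]

```text
time: 13.35
tcp_pos: [0.4917, -0.0143, 0.1598]
tool_rot: [0.001, 3.136, -0.001]
ft_force: [0.4, 0.1, -0.2]
gripper_width: 0.998
gripper_force: 0.0
```

```bash
python3 look.py
```

```text
[ 0.49170566 -0.01429013  0.15976733] [-1.     0.001  0.006]
[562. 175.] [0.4739 0.1981 0.0809]
[316. 192.] [ 0.4888 -0.0145  0.0809]
```

Emit:
play_rows:
  motion: [0.011,0.214,0,0,0,0,0.011,0.214,0,0,0,0,0.011,0.214,0,0,0,0,0.011,0.214,0,0,0,0,0.011,0.214,0,0,0,0]

```text
time: 13.9
tcp_pos: [0.4776, 0.2014, 0.1539]
tool_rot: [-0.002, -3.139, 0.001]
ft_force: [0.6, -0.4, 0.4]
gripper_width: 1.002
gripper_force: 0.0
```

Emit:
play_rows:
  motion: [0,0,0,0,0,0,0,0,0,0,0,0]

```text
time: 14.1
tcp_pos: [0.4777, 0.2003, 0.1541]
tool_rot: [0.002, -3.139, 0.002]
ft_force: [0.2, -0.3, 0.5]
gripper_width: 0.998
gripper_force: 0.0
```

```bash
python3 look.py
```

```text
[0.47774412 0.20029515 0.15409199] [-1.    -0.001 -0.003]
[316. 199.] [0.4788 0.2002 0.0809]
[ 71. 209.] [ 0.4885 -0.0139  0.0811]
```

Emit:
play_rows:
  motion: [-0.005,0,0.13,0,0,0,0,0,0.16,0,0,0,0,0,0.16,0,0,0,0,0,0.1,0,0,0,0,0,0.04,0,0,0]

```text
time: 14.65
tcp_pos: [0.4778, 0.1977, 0.0348]
tool_rot: [-0.005, -3.136, 0.003]
ft_force: [-0.5, -0.5, 0.5]
gripper_width: 1.002
gripper_force: 0.0
```

Emit:
play_rows:
  motion: [0,0,0,0,0,0,0,0,0,0,0,0]

```text
time: 14.85
tcp_pos: [0.4808, 0.1996, 0.039]
tool_rot: [0.003, 3.14, 0.001]
ft_force: [-0.1, -0.3, 0.3]
gripper_width: 1.0
gripper_force: 0.0
```

Emit:
play_rows:
  motion: [0,0,0,0,0,0,0,0,0,0,0,0,0,0,0,0,0,0,0,0,0,0,0,0,0,0,0,0,0,0]
  grip: 0
  force: 35

```text
time: 15.35
tcp_pos: [0.48, 0.2003, 0.0384]
tool_rot: [0.001, 3.141, 0.001]
ft_force: [0.2, 0.3, 0.9]
gripper_width: 0.646
gripper_force: 35.0
```

Emit:
play_rows:
  motion: [0,0,-0.05,0,0,0,0,0,-0.09,0,0,0,0,0,-0.09,0,0,0,0,0,-0.09,0,0,0,0,0,-0.03,0,0,0]

```text
time: 15.85
tcp_pos: [0.4809, 0.2004, 0.1103]
tool_rot: [0.001, 3.139, 0.001]
ft_force: [1.4, -0.1, -2.1]
gripper_width: 0.647
gripper_force: 35.0
```

Emit:
play_rows:
  motion: [0,0,0,0,0,0,0,0,0,0,0,0,0,0,0,0,0,0,0,0,0,0,0,0,0,0,0,0,0,0]

```text
time: 16.35
tcp_pos: [0.4794, 0.1999, 0.1073]
tool_rot: [-0.001, -3.14, 0.001]
ft_force: [-0.2, -0.0, -3.2]
gripper_width: 0.647
gripper_force: 35.0
```

```bash
python3 weigh.py
```

```text
t 16.9 tcp [0.4799 0.2    0.1081] F [-0.08 -0.15 -2.74] sd [0.31 0.55 0.28] tau [ 0.0000e+00 -3.0997e+01 -3.5582e+01 -9.0000e-03  9.4000e-02  0.0000e+00] w 0.6483220908001731 34.997926354408264
```

Purple is about 2.7 N, so the green-coaster tin (5.3 N) is the heaviest. I set purple back, then return to green.

Emit:
play_rows:
  motion: [0,0,0.1,0,0,0,0,0,0.1,0,0,0,0,0,0.08,0,0,0,0,0,0.04,0,0,0,0,0,0.015,0,0,0]

```text
time: 17.45
tcp_pos: [0.4793, 0.1998, 0.0401]
tool_rot: [-0.001, -3.14, 0.001]
ft_force: [-0.4, 1.2, -2.9]
gripper_width: 0.649
gripper_force: 35.0
```

Emit:
play_rows:
  motion: [0,0,0.01,0,0,0,0,0,0.005,0,0,0,0,0,0.004,0,0,0,0,0,0,0,0,0]

```text
time: 17.85
tcp_pos: [0.4806, 0.2002, 0.0383]
tool_rot: [0.001, 3.14, 0.001]
ft_force: [-0.7, 0.6, -0.2]
gripper_width: 0.643
gripper_force: 35.0
```

Emit:
play_rows:
  motion: [0,0,0,0,0,0,0,0,0,0,0,0,0,0,0,0,0,0,0,0,0,0,0,0,0,0,0,0,0,0]
  grip: 100

```text
time: 18.35
tcp_pos: [0.4799, 0.2, 0.0373]
tool_rot: [0.001, 3.141, 0.0]
ft_force: [0.2, 0.3, 0.6]
gripper_width: 0.979
gripper_force: 0.0
```

Emit:
play_rows:
  motion: [0,0,-0.1,0,0,0,0,0,-0.15,0,0,0,0,0,-0.15,0,0,0,0,0,-0.15,0,0,0,0,0,-0.05,0,0,0]

```text
time: 18.85
tcp_pos: [0.4818, 0.2006, 0.1611]
tool_rot: [0.001, 3.136, 0.003]
ft_force: [-0.3, 0.8, -0.4]
gripper_width: 1.0
gripper_force: 0.0
```

```bash
python3 look.py
```

```text
[0.48182504 0.20062188 0.1611132 ] [-1.     0.001  0.006]
[315. 192.] [0.4794 0.1998 0.081 ]
[ 75. 203.] [ 0.4886 -0.014   0.081 ]
```

Emit:
play_rows:
  motion: [-0.037,-0.204,0,0,0,0,-0.037,-0.204,0,0,0,0,-0.037,-0.204,0,0,0,0,-0.037,-0.204,0,0,0,0,-0.037,-0.204,0,0,0,0]

```text
time: 19.4
tcp_pos: [0.5157, -0.0055, 0.1551]
tool_rot: [-0.001, -3.139, -0.001]
ft_force: [0.1, -0.8, -0.7]
gripper_width: 0.999
gripper_force: 0.0
```

Emit:
play_rows:
  motion: [-0.037,-0.204,0,0,0,0,-0.037,-0.204,0,0,0,0,-0.037,-0.204,0,0,0,0,-0.037,-0.204,0,0,0,0,-0.037,-0.204,0,0,0,0]

```text
time: 19.9
tcp_pos: [0.5526, -0.2094, 0.1549]
tool_rot: [-0.002, -3.139, -0.002]
ft_force: [0.1, 0.2, -0.2]
gripper_width: 0.996
gripper_force: 0.0
```

Emit:
play_rows:
  motion: [0,0,0,0,0,0,0,0,0,0,0,0]

```text
time: 20.1
tcp_pos: [0.5525, -0.2082, 0.1551]
tool_rot: [-0.004, -3.139, -0.003]
ft_force: [-0.1, -0.3, 0.0]
gripper_width: 1.001
gripper_force: 0.0
```

```bash
python3 look.py
```

```text
[ 0.55252969 -0.20821129  0.15506699] [-1.     0.003 -0.003]
[ 86. 126.] [ 0.4943 -0.4391  0.0198]
[553. 122.] [ 0.4894 -0.015   0.0808]
[316. 197.] [ 0.5525 -0.2082  0.0809]
```

Emit:
play_rows:
  motion: [0,0,0.13,0,0,0,0,0,0.16,0,0,0,0,0,0.16,0,0,0,0,0,0.1,0,0,0,0,0,0.04,0,0,0]

```text
time: 20.65
tcp_pos: [0.5512, -0.2053, 0.0358]
tool_rot: [0.002, -3.136, -0.004]
ft_force: [-0.8, 0.3, -0.7]
gripper_width: 0.999
gripper_force: 0.0
```

Emit:
play_rows:
  motion: [0,0,0,0,0,0,0,0,0,0,0,0]

```text
time: 20.85
tcp_pos: [0.5543, -0.2077, 0.0404]
tool_rot: [-0.0, 3.14, -0.001]
ft_force: [0.2, 0.1, 0.7]
gripper_width: 1.002
gripper_force: 0.0
```

Emit:
play_rows:
  motion: [0,0,0,0,0,0,0,0,0,0,0,0,0,0,0,0,0,0,0,0,0,0,0,0,0,0,0,0,0,0]
  grip: 0
  force: 40

```text
time: 21.35
tcp_pos: [0.5536, -0.2079, 0.0396]
tool_rot: [0.002, 3.141, 0.001]
ft_force: [-0.6, -0.8, 0.8]
gripper_width: 0.647
gripper_force: 40.0
```

Emit:
play_rows:
  motion: [0,0,-0.05,0,0,0,0,0,-0.09,0,0,0,0,0,-0.1,0,0,0,0,0,-0.1,0,0,0,0,0,-0.1,0,0,0]

```text
time: 21.85
tcp_pos: [0.5525, -0.2077, 0.127]
tool_rot: [-0.001, -3.139, -0.001]
ft_force: [0.3, -0.1, -4.9]
gripper_width: 0.645
gripper_force: 40.0
```

Emit:
play_rows:
  motion: [0,0,-0.1,0,0,0,0,0,-0.1,0,0,0,0,0,-0.09,0,0,0,0,0,-0.04,0,0,0,0,0,-0.01,0,0,0]

```text
time: 22.35
tcp_pos: [0.5536, -0.2082, 0.1959]
tool_rot: [0.001, 3.141, -0.001]
ft_force: [0.6, -0.3, -4.8]
gripper_width: 0.649
gripper_force: 40.0
```

Emit:
play_rows:
  motion: [0,0,0,0,0,0,0,0,0,0,0,0,0,0,0,0,0,0,0,0,0,0,0,0,0,0,0,0,0,0]

```text
time: 22.85
tcp_pos: [0.5533, -0.2079, 0.1947]
tool_rot: [-0.001, -3.141, -0.001]
ft_force: [0.3, -1.4, -5.0]
gripper_width: 0.646
gripper_force: 40.0
```

```bash
python3 weigh.py
python3 - <<'E'
from h import *
im,d=grab_frame('side');cv2.imwrite('pics/end.png',im[:,:,::-1])
E
```

```text
t 23.4 tcp [ 0.5535 -0.2081  0.1953] F [ 0.07 -0.29 -4.9 ] sd [0.34 0.5  0.38] tau [-1.0000e-03 -3.8586e+01 -3.8876e+01 -6.8000e-02  6.4000e-02  0.0000e+00] w 0.641508949937724 39.99529838562012
```

View pics/end.png

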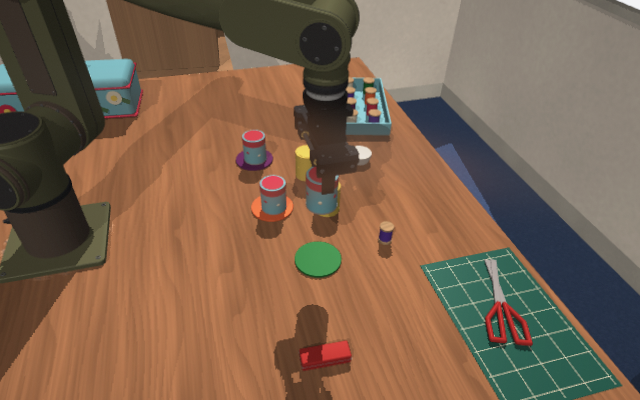

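The side view shows the heavy tin held upright at (322,190), the green coaster empty at (318,259), and the other two tins on their coasters at (272,195) and (254,148).

```bash
python3 -c "
from bench import *
print(close_job())"
```

```text
the job is handed in; nothing more can be done
None
```

I hefted all three tins in order and handed the job in with the heaviest, the one from the green coaster (about 5.2 N, against 1.5 N orange and 2.7 N purple), held upright about 20 cm up and the other two standing on their coasters; no verdict came back.

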